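Hold the end cover down on a sprung bearing housing

TASK

Set the loose round end cover on the bearing housing of the sprung nest, spigot down in the bore, so that it sits fully seated and level, and leave the loose bearings, the marker and the micrometer alone. Then press the cover down with a steady push so that the pointer of the housing stays between the two lines on the gauge post, about halfway down and never as far as the bottom stop. Finish while still pressing like that, as a third hand for a colleague who will now fit clips round the edge of the cover.

Things in the scene. Friction and masses are not known exactly. Their poses are not given: they have to be found in the camera images.
- cover: loose turned steel end cover, round about its vertical z axis, about 0.2 kg, standing upright on the table at the start. From its origin (centre of the underside) up: spigot 40 mm diameter, 8 mm high, with a chamfered foot; flange 70 mm diameter, 6 mm thick (z 8 to 14 mm); solid round boss 26 mm diameter, 34 mm tall (z 14 to 48 mm), which is the place to grip it or to press on
- cover_seat (a point): centre of the flange's underside, 8 mm above the cover's origin; it coincides with nest_rim when the cover is seated
- cover_top (a point): centre of the flat top of the boss, 48 mm above the cover's origin
- nest_base: fixed dark base plate of the sprung nest, 92 x 118 x 12 mm (x, y, z), origin at the centre of its underside. On its +y side, 48.5 mm from the centre, stands the square 10 mm aluminium gauge post, up to 70 mm high, with two dark lines at 43 and 53 mm above the table on its -x face
- nest_rim (a point): centre of the flat round rim of the bearing housing, above the middle of nest_base. The housing is an upright aluminium cup, 72 mm outside diameter, open bore 46 mm diameter and 28 mm deep, with a bearing in its bottom (10 mm high, well clear of the spigot). The rim is 80 mm above the table when not pressed and moves down with the housing
- nest (a joint): how far the housing has sunk on its spring, in m: 0 up, 0.020 at the bottom stop. The spring starts to give at 4 N (the cover's weight alone does not move it) and takes 0.8 N more for each mm: 8 N at 0.005, where the pointer (a small steel bar on the housing, in front of the gauge post) meets the upper line, 12 N at 0.010 and 16 N at 0.015, the lower line
- bearing_a: loose ball bearing, 29 mm diameter, 10 mm high, lying flat; a bystander
- bearing_b: another such bearing, a bystander
- marker: marker pen, 137 mm long, 18 mm high, lying on the table; a bystander
- micrometer: micrometer, 61 x 130 x 16 mm, lying on the table; a bystander

How it is judged:
On the way:
1. the cover is seated level in the housing (distance between cover_seat and nest_rim below 0.005 m and z of cover_seat in the frame of nest_rim below 0.002 m and angle between cover's own z axis and vertical below 0.05 rad), for 0.1 s.
At the end, for the whole second after the job is handed in: Through the last second the cover is seated in the housing (flange centre within 5 mm of the rim centre and no more than 2 mm above it, tilted under 0.05 rad), the fingers press on it, the housing is sunk 5 to 15 mm and moves slower than 5 mm/s, and the cover bears on the housing with 7 to 17 N (all of step 1 and value of joint nest between 0.005 and 0.015 m and velocity of joint nest between -0.005 and 0.005 m/s and contact force between cover and nest between 7 and 17 N and contact force between cover and the fingers above 3 N); the arm keeps its last pose, push and grip.
It fails at once if the nest was driven to its bottom stop (value of joint nest above 0.0192 m).
It fails at once if a bystander was disturbed (distance of any of bearing_a, bearing_b, marker, micrometer from where it was at the start of the episode above 0.02 m).
It also fails if it takes over 38 s, if anything falls off the work surface, if the arm or the gripper's body presses on something with over 40 N, if the wrist force passes 120 N, or if a joint passes its speed limit or range.

ROBOT

A 7-joint arm with a two-finger parallel gripper is mounted at the origin on a cart in front of the work surface, level with it; the furniture and walls round the work are solid. World frame = base frame: x ahead of the robot, y to its left, z up, the work surface at z = 0. Lengths are in m, angles in rad, forces in N, time in s.
With the tool pointing down it reaches from about 0.425 to 0.925 m from the base axis. Payload 6.8 kg.
Tool frame: the origin (TCP) lies between the finger pads; the fingertips stand r.tip_extent ahead of it and the grasp point (between the pads) lies 5 mm behind it (r.tip_extent is the distance from the TCP to the fingertips, in m); y points along the fingers, x is the direction in which the jaws open and shut, and the axes are right-handed (so a half turn about y gives the same grasp; the last joint's range is limited). The gripper opens to 85 mm and grips with 20 to 120 N. Pads are 22 mm wide; open, the fingers measure 114 mm over their backs; the gripper's body (76 mm by 85 mm) begins 54 mm behind the grasp point. The pads swing forward as they close: fully open they stand 13 mm farther back than shut.
Start: joints at [1.004, 0.477, 0.022, 1.555, -0.011, 1.109, -0.083], TCP at [0.299, -0.605, 0.245] pointing down, gripper open.
Joint ranges: [-2.96, 2.96], [-0.34, 2.1], [-1.41, 1.46], [0.24, 2.44], [-1.37, 4.51], [0.17, 1.92], [-2.96, 2.96]. Speed limits (rad/s): [2.39, 2.39, 3.14, 3.14, 3.14, 3.14, 3.14].

INTERFACE

Orientations are given as a rotation vector (axis times angle).
In Python, from bench import r gives the robot as it stands.
- The arm moves only by the tool send_rows, never from a script. Its argument "plan" is a list of rows, each a list of 5 numbers: the shift along the tool's x, y, z in cm, then the turn about the tool's y in degrees, then the opening, from 0 (shut) to 1 (fully open). In form: [[dx, dy, dz, spin, grip], ...]. A call has 1 to 12 rows; each row shifts and turns the commanded pose from where the row before left it, along the tool's axes as they then stand; what a row does not reach is not made up. A row lasts 1/8 s, in which the tool goes at most 62.5 mm and 10.7 degrees, less where a joint would pass 70% of its speed; a pose out of reach is approached as far as the arm can. A call is refused whole if a number of a shift passes 6.25 or a number of a turn 10.7, either way. A call with a gripper value outside its range is refused whole. The fingers move at their own pace and stop on an object; "force" is the grip in N (left out, the last holds). Time passes only in rows, so rows that do not move let the fingers close. It gives the time, the measured TCP pose, the force and the opening at its end, in the units of the state.
- r.get_obs(): the state, without advancing time (a new reading comes with each control period).
- r.grab_frame(name): name is "side" or "top"; returns a dict with "image" (400x640x3 uint8, red, green, blue), "camera_matrix" (3x3 intrinsics, pixels), "cam_to_world" (4x4, takes a point from camera to world coordinates). Camera axes: x right, y down, z forward; pixel columns grow to the right and rows downward; lengths in m; the calibration is good to about 2 mm. A picture is of the moment at which its call begins. There is no depth.
- r.hand_in(): hands the job in, once; it reports no verdict.
Trained networks look in the newest picture that a camera, given by its name, has taken for a name from the list of things; names that differ only in an ending like _2 or _b are one class to them, and where a whole thing is asked for, a point or a joint stands for the part that bears it (a point fixed in the world has none). Each returns a list of dicts, best first, with "p" (0 to 1); they miss things now and then, are a little off and sometimes report something else, mostly with a low value. They report only what shows in the picture. A call takes as long as a camera call.
- r.recognise(camera, target): "rect" ([left, top, right, bottom] in pixels, round what is visible of it).
The state is a dict: "clock": time; "joints": joint angles; "qvel": joint speeds; "tau": joint torques, N m; "tcp_pos": TCP position; "orientation": TCP orientation; "contact_force": force on the tool from outside, world axes, zero at the start; "moment": the same for the moment, N m; "grip_width": finger opening in m.
Only numpy, scipy, OpenCV 4.12 (cv2) and the standard library are available. Lean on these libraries where they do the work, as an engineer would, in place of code of your own. Each camera call takes 0.05 s, during which the arm holds its last target.

## Working session

There is one attempt and no reset: what is moved stays moved. The work goes in short steps, Python scripts to look and compute and a tool call to move; the robot and the scene stay as the last step left them, time stands still between calls to the robot, and variables do not carry over. Pictures are saved under pics/ and viewed, and the job is handed in when it is done.

Besides the shell and the picture viewer there is one more tool, called in YAML: its name, and indented under it one key for each argument. send_rows: Moves the arm, as the interface text tells. Its arguments: {"type":"object","properties":{"plan":{"type":"array","items":{"type":"array","items":{"type":"number"}}},"force":{"type":"number"}},"required":["plan"]}

```bash
ls; mkdir -p pics; python3 - <<'E'
from bench import r
import cv2,numpy as np
o=r.get_obs()
for k,v in o.items(): print(k,np.round(v,4))
print(r.tip_extent)
for n in ("side","top"):
    f=r.grab_frame(n); cv2.imwrite(f"pics/{n}0.png",f["image"][:,:,::-1])
    print(n,np.round(f["camera_matrix"],2).tolist(),np.round(f["cam_to_world"],4).tolist())
    for t in ("cover","nest_base","nest_rim","bearing_a","marker","micrometer"):
        print(t,[(round(d["p"],2),np.round(d["rect"],1).tolist()) for d in r.recognise(n,t)][:4])
E
```

```text
pics
clock 0.0
joints [ 1.0039  0.4778  0.0223  1.5565 -0.0115  1.1093 -0.0831]
qvel [-0.      0.0007 -0.0011 -0.0022 -0.0016  0.0001  0.0008]
tau [ 7.00000e-04 -5.96448e+01  1.60820e+00 -2.81198e+01  1.25000e-02
  9.30000e-03 -0.00000e+00]
tcp_pos [ 0.2987 -0.6047  0.2443]
orientation [-1.3911  0.8662 -0.8635]
contact_force [-0.1661  0.285  -0.4823]
moment [0.0237 0.0228 0.0369]
grip_width 0.0851
0.014
side [[465.5, 0.0, 311.09], [0.0, 465.5, 200.39], [0.0, 0.0, 1.0]] [[-0.9998, -0.0169, 0.0097, 0.6083], [-0.0185, 0.667, -0.7448, 0.4537], [0.0061, -0.7448, -0.6672, 0.6506], [0.0, 0.0, 0.0, 1.0]]
cover [(0.61, [320.6, 272.7, 365.3, 303.9])]
nest_base [(0.7, [314.2, 154.1, 360.1, 213.1])]
nest_rim [(0.91, [321.7, 153.2, 356.2, 189.4])]
bearing_a [(0.62, [266.0, 203.6, 276.4, 214.0])]
marker [(0.66, [258.5, 150.8, 280.8, 197.3])]
micrometer [(0.79, [246.1, 226.8, 284.4, 282.2])]
top [[486.45, 0.0, 317.33], [0.0, 486.45, 201.29], [0.0, 0.0, 1.0]] [[0.0142, -0.9834, 0.181, 0.4481], [-0.9996, -0.0187, -0.023, -0.1523], [0.026, -0.1805, -0.9832, 0.9834], [0.0, 0.0, 0.0, 1.0]]
cover [(0.67, [224.5, 210.9, 258.1, 248.1])]
nest_base [(0.6, [345.4, 207.0, 407.0, 255.3])]
nest_rim [(0.72, [358.9, 211.3, 403.5, 249.3])]
bearing_a [(0.62, [342.9, 159.7, 357.1, 174.8])]
marker [(0.57, [370.1, 157.4, 437.0, 168.8])]
micrometer [(0.72, [257.2, 148.7, 319.5, 186.8])]
```

View pics/side0.png

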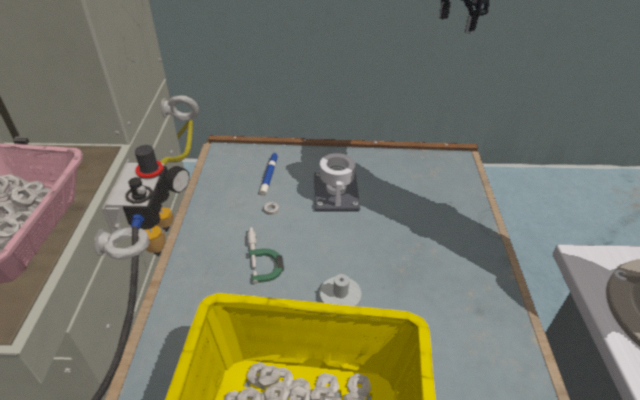

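View pics/top0.png

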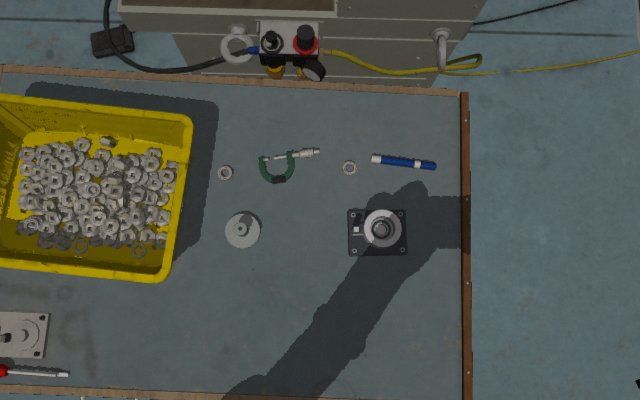

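The top view shows the cover at (242,230), the nest at (380,230), one bearing at (225,173), the other at (349,168), the micrometer at (288,165) and the marker at (403,162). The yellow bin is to the left of the cover.

```bash
cat > h.py <<'E'
from bench import r
import cv2,numpy as np
from scipy.optimize import least_squares
def proj(f,P):
    T=np.linalg.inv(f["cam_to_world"]);P=np.atleast_2d(P);c=P@T[:3,:3].T+T[:3,3]
    q=c@f["camera_matrix"].T; return q[:,:2]/q[:,2:]
def ray(f,uv,z):
    T=f["cam_to_world"];d=T[:3,:3]@np.linalg.solve(f["camera_matrix"],[uv[0],uv[1],1]);o=T[:3,3]
    return o+d*(z-o[2])/d[2]
def circ(x,y,z,rad,n=48):
    a=np.linspace(0,2*np.pi,n);return np.c_[x+rad*np.cos(a),y+rad*np.sin(a),0*a+z]
def overlay(f,curves,box,s,name):
    x0,y0,x1,y1=box
    im=cv2.resize(np.ascontiguousarray(f["image"][y0:y1,x0:x1,::-1]),None,fx=s,fy=s,interpolation=cv2.INTER_CUBIC)
    for C,col in curves:
        p=((proj(f,C)-[x0,y0]+.5)*s).astype(np.int32)
        cv2.polylines(im,[p],False,col,1)
    cv2.imwrite(name,im)
E
python3 - <<'E'
from h import *
for n,bc,bn in (("top",(200,150,280,260),(335,195,420,265)),("side",(310,260,380,320),(305,145,370,220))):
    f=r.grab_frame(n)
    c=r.recognise(n,"cover")[0]["rect"];m=r.recognise(n,"nest_rim")[0]["rect"]
    # fit rect of model
    def fit(rect,cs):
        def res(p):
            q=np.vstack([proj(f,circ(p[0],p[1],z,R)) for z,R in cs]);return np.r_[q.min(0),q.max(0)]-rect
        s=least_squares(res,[.5,0]);return s.x,s.fun
    xc,e=fit(np.array(c),[(.008,.035),(.014,.035),(.048,.013)]);print(n,"cover",xc,e)
    xr,e=fit(np.array(m),[(.08,.036),(.03,.036)]);print(n,"rim",xr,e)
    overlay(f,[(circ(*xc,.014,.035),(0,0,255)),(circ(*xc,.048,.013),(0,255,0))],bc,6,f"pics/{n}_c.png")
    overlay(f,[(circ(*xr,.08,.036),(0,0,255)),(circ(*xr,.08,.023),(0,255,0))],bn,7,f"pics/{n}_n.png")
E
python3 - <<'E'
import cv2,numpy as np
I=[cv2.imread(f"pics/{n}.png") for n in("top_c","top_n","side_c","side_n")]
I=[cv2.resize(i,None,fx=k,fy=k) for i,k in zip(I,[290/i.shape[0] for i in I])]
w=max(I[0].shape[1]+I[1].shape[1],I[2].shape[1]+I[3].shape[1])
o=np.zeros((580,w,3),np.uint8)
for j in(0,1):
    a=np.hstack(I[2*j:2*j+2]);o[290*j:290*j+290,:a.shape[1]]=a
cv2.imwrite("pics/m1.png",o);print(o.shape)
E
```

```text
top cover [ 0.56576433 -0.02436733] [ 0.78154951 -0.13875133 -0.78950215  0.14626052]
top rim [ 0.56709166 -0.29423919] [ 4.11568672 -1.47507556 -3.91772968  1.57286411]
side cover [ 0.56178231 -0.03015049] [ 1.3262568  -2.90796733 -1.31453858  2.76473038]
side rim [ 0.55771474 -0.29692497] [-1.11807388 -2.83278911  1.07991545  2.4002393 ]
(580, 589, 3)
```

View pics/m1.png

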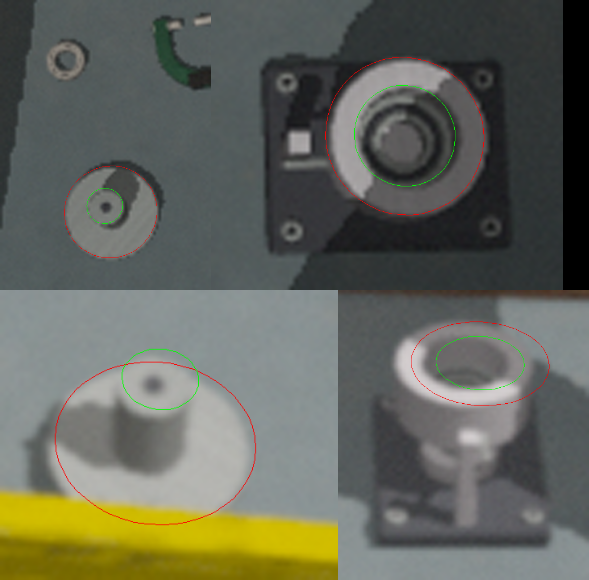

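```bash
python3 - <<'E'
from h import *
ft=r.grab_frame("top");fs=r.grab_frame("side")
print("cov top",ray(ft,(239.3,228),.048),"side",ray(fs,(341.2,278.7),.048))
print("rim top",ray(ft,(381.6,227.3),.08),"side",ray(fs,(336.8,163.1),.08))
for n,f in(("top",ft),("side",fs)):
  for (x,y),z,R in (((.5655,-.0255),.048,.013),((.567,-.2945),.08,.036)):
    print(n,proj(f,circ(x,y,z,R)).min(0),proj(f,circ(x,y,z,R)).max(0))
b=(225,173);print("bear",ray(ft,b,.01),ray(ft,(349,168),.01),"post/top",ray(ft,(335+ (299-211)/4.143,195+142/4.143),.07))
print("bin right edge",ray(ft,(190,230),.0), ray(ft,(192,115),.1),ray(fs,(425,320),.15))
bx=(315,150,365,215)
xr=(.567,-.2945);xc=(.5655,-.0255)
overlay(fs,[(circ(*xr,.08,.036),(0,0,255)),(circ(*xr,.08,.023),(0,255,0))],bx,8,"pics/s2n.png")
overlay(ft,[(circ(*xr,.08,.036),(0,0,255)),(circ(*xr,.08,.023),(0,255,0))],(345,200,415,260),9,"pics/t2n.png")
overlay(ft,[(circ(*xc,.014,.035),(0,0,255)),(circ(*xc,.048,.013),(0,255,0))],(215,200,270,260),9,"pics/t2c.png")
a=cv2.imread("pics/t2n.png");b=cv2.imread("pics/t2c.png")
o=np.hstack([a,b]);o=cv2.resize(o,None,fx=.7,fy=.7);cv2.imwrite("pics/m2.png",o)
# tool rot
from scipy.spatial.transform import Rotation as R
print(R.from_rotvec(r.get_obs()["orientation"]).as_matrix().round(3))
E
```

```text
cov top [ 0.56499045 -0.02449385  0.048     ] side [ 0.56428609 -0.02841237  0.048     ]
rim top [ 0.56698251 -0.29482999  0.08      ] side [ 0.56677152 -0.29732487  0.08      ]
top [233.06288477 221.06736677] [246.58953504 234.45216295]
top [362.30575    208.37526801] [400.52134004 246.45012474]
side [332.52797979 273.85166431] [348.4943083  286.52438282]
side [318.84489438 153.38741952] [354.62600696 175.15405394]
bear [0.68246968 0.01473484 0.01      ] [ 0.69831809 -0.23951319  0.01      ] post/top [ 0.56368462 -0.24817183  0.07      ]
bin right edge [0.56518464 0.08108876 0.        ] [0.77242515 0.06700564 0.1       ] [0.46850285 0.1161816  0.15      ]
[[ 0.443  0.     0.897]
 [-0.897 -0.     0.443]
 [ 0.    -1.     0.   ]]
```

View pics/m2.png

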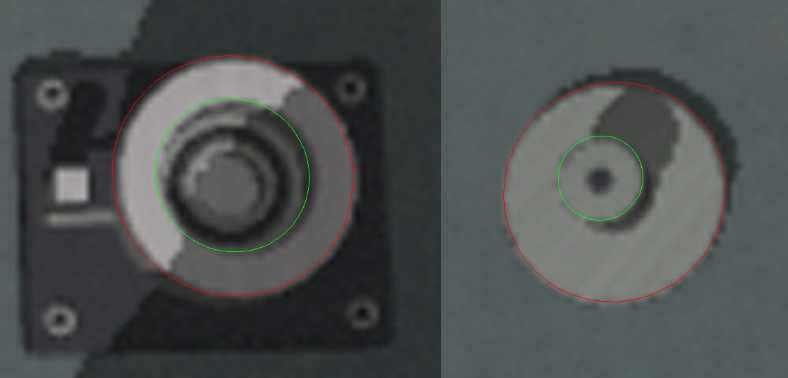

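View pics/s2n.png

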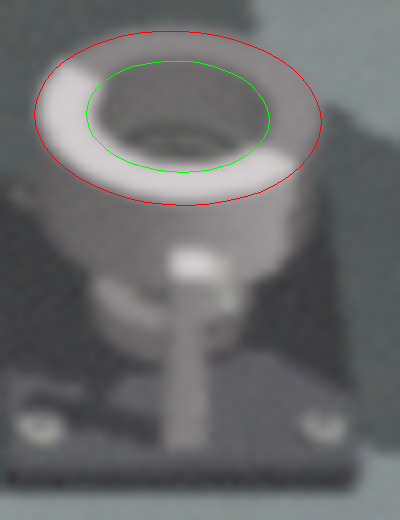

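Cover centre is about (0.5655, -0.0255) and rim centre about (0.567, -0.2945), with both cameras agreeing to within about 2–3 mm. First I'll turn the tool so its x lies along world x and its z along world y.

send_rows:
  plan:
    - [0,0,0,-10.6,1]
    - [0,0,0,-10.6,1]
    - [0,0,0,-10.6,1]
    - [0,0,0,-10.6,1]
    - [0,0,0,-10.6,1]
    - [0,0,0,-10.6,1]
    - [0,0,0,0,1]

```text
clock: 1.98
tcp_pos: [0.2988, -0.6053, 0.2453]
orientation: [-1.571, 0.003, -0.003]
contact_force: [0.0, 0.7, -0.5]
grip_width: 0.0854
```

send_rows:
  plan:
    - [2.2,0,4.8,0,1]
    - [2.2,0,4.8,0,1]
    - [2.2,0,4.8,0,1]
    - [2.2,0,4.8,0,1]
    - [2.2,0,4.8,0,1]
    - [2.2,0,4.8,0,1]
    - [2.2,0,4.8,0,1]
    - [2.2,0,4.8,0,1]
    - [2.2,0,4.8,0,1]
    - [2.2,0,4.8,0,1]
    - [2.4,0,4.9,0,1]
    - [2.27,0,5.08,0,1]

```text
clock: 3.48
tcp_pos: [0.5675, -0.0246, 0.2455]
orientation: [-1.571, 0.005, -0.006]
contact_force: [1.1, -0.7, -0.1]
grip_width: 0.0853
```

send_rows:
  plan:
    - [0,3,0,0,1]
    - [0,4,0,0,1]
    - [0,4,0,0,1]
    - [0,3,0,0,1]
    - [0,0,0,0,1]
    - [0,0,0,0,1]

```text
clock: 4.22
tcp_pos: [0.5677, -0.0258, 0.1065]
orientation: [-1.571, 0.002, -0.004]
contact_force: [0.6, 0.4, 0.5]
grip_width: 0.0851
```

```bash
python3 - <<'E'
from h import *
ft=r.grab_frame("top");fs=r.grab_frame("side")
xc=(.5655,-.0255)
for f,b,n in((ft,(190,180,290,280),"a"),(fs,(290,220,390,320),"b")):
    overlay(f,[(circ(*xc,.014,.035),(0,0,255)),(circ(*xc,.048,.013),(0,255,0))],b,4,f"pics/{n}3.png")
cv2.imwrite("pics/m3.png",np.hstack([cv2.imread("pics/a3.png"),cv2.imread("pics/b3.png")]))
E
```

```text
(no output)
```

View pics/m3.png

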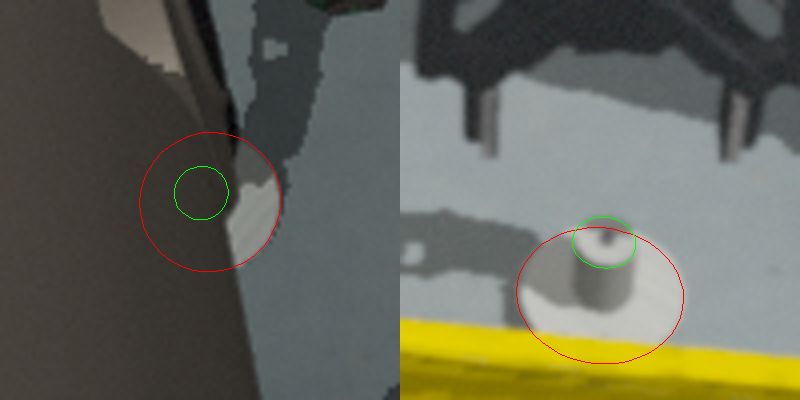

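Side view: the pads straddle the boss in x, with the boss top at crop pixel (603,240) and the pad gap centred near 609. Descending with a small correction.

send_rows:
  plan:
    - [-0.2,2,-0.1,0,1]
    - [0,2,0,0,1]
    - [0,2,0,0,1]
    - [0,1.2,0,0,1]
    - [0,0,0,0,1]

```text
clock: 4.95
tcp_pos: [0.5642, -0.0268, 0.0322]
orientation: [-1.571, 0.003, 0.0]
contact_force: [-0.0, -0.0, -0.5]
grip_width: 0.0851
```

send_rows:
  plan:
    - [0,0,0,0,0]
    - [0,0,0,0,0]
    - [0,0,0,0,0]
    - [0,0,0,0,0]
    - [0,0,0,0,0]
    - [0,0,0,0,0]
    - [0,0,0,0,0]
    - [0,0,0,0,0]
  force: 50

```text
clock: 5.95
tcp_pos: [0.5651, -0.027, 0.0339]
orientation: [-1.571, 0.001, -0.002]
contact_force: [-0.7, -0.1, 5.6]
grip_width: 0.0245
```

send_rows:
  plan:
    - [0,-1,0,0,0]
    - [0,-2,0,0,0]
    - [0,-4,0,0,0]
    - [0,-4,0,0,0]
    - [0,0,0,0,0]
    - [0,0,0,0,0]

```text
clock: 6.7
tcp_pos: [0.5643, -0.0272, 0.1434]
orientation: [-1.571, 0.002, -0.001]
contact_force: [-0.3, -0.5, -2.9]
grip_width: 0.0248
```

```bash
python3 - <<'E'
from h import *
ft=r.grab_frame("top");fs=r.grab_frame("side")
p=r.get_obs()["tcp_pos"];print(p,r.get_obs()["contact_force"])
dz=p[2]-.034
for f,b,n in((ft,(190,180,290,280),"a"),(fs,(290,170,390,270),"b")):
    overlay(f,[(circ(p[0],p[1],.014+dz,.035),(0,0,255)),(circ(p[0],p[1],.048+dz,.013),(0,255,0)),(circ(p[0],p[1],dz,.020),(255,255,0))],b,4,f"pics/{n}4.png")
cv2.imwrite("pics/m4.png",np.hstack([cv2.imread("pics/a4.png"),cv2.imread("pics/b4.png")]))
E
```

```text
[ 0.56371341 -0.02711712  0.14222461] [-1.18478844e+00 -1.98301355e-03 -2.26474145e+00]
```

View pics/m4.png

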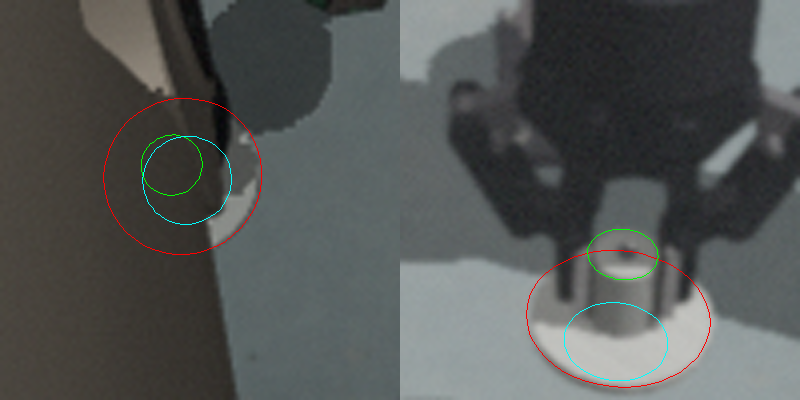

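The cover is held and looks level; the projected flange matches in the side view. Carrying it over the nest.

send_rows:
  plan:
    - [0,0,-2,0,0]
    - [0,0,-4,0,0]
    - [0.2,0,-5,0,0]
    - [0,0,-5,0,0]
    - [0,0,-5,0,0]
    - [0,0,-3.5,0,0]
    - [0,0,-2.4,0,0]
    - [0,0,0,0,0]
    - [0,0,0,0,0]
    - [0,0,0,0,0]

```text
clock: 8.05
tcp_pos: [0.5664, -0.2946, 0.1431]
orientation: [-1.57, 0.0, 0.0]
contact_force: [-0.7, 0.9, -2.0]
grip_width: 0.0244
```

```bash
cat > look.py <<'E'
from h import *
import sys
k=sys.argv[1];off=float(sys.argv[2])
ft=r.grab_frame("top");fs=r.grab_frame("side")
o=r.get_obs();p=o["tcp_pos"];print(o["clock"],p,o["contact_force"],o["grip_width"])
dz=p[2]-off
print("tcp-to-rim", .567-p[0], -.2965-p[1])
xr=(.567,-.2945)
for f,b,n in((ft,(330,180,430,280),"a"),(fs,(290,100,390,220),"b")):
    overlay(f,[(circ(p[0],p[1],.014+dz,.035),(0,0,255)),(circ(p[0],p[1],.048+dz,.013),(0,255,0)),(circ(*xr,.08,.036),(255,255,0))],b,4,f"pics/{n}{k}.png")
a,b=cv2.imread(f"pics/a{k}.png"),cv2.imread(f"pics/b{k}.png")
a=np.pad(a,((0,80),(0,0),(0,0)))
cv2.imwrite(f"pics/m{k}.png",np.hstack([a,b]))
E
python3 look.py 5 .034
```

```text
8.15 [ 0.56646797 -0.29483365  0.14330372] [-0.53400201  0.37804491 -2.57891797] 0.02428622273335229
tcp-to-rim 0.000532034984088936 -0.001666346377647232
```

View pics/m5.png

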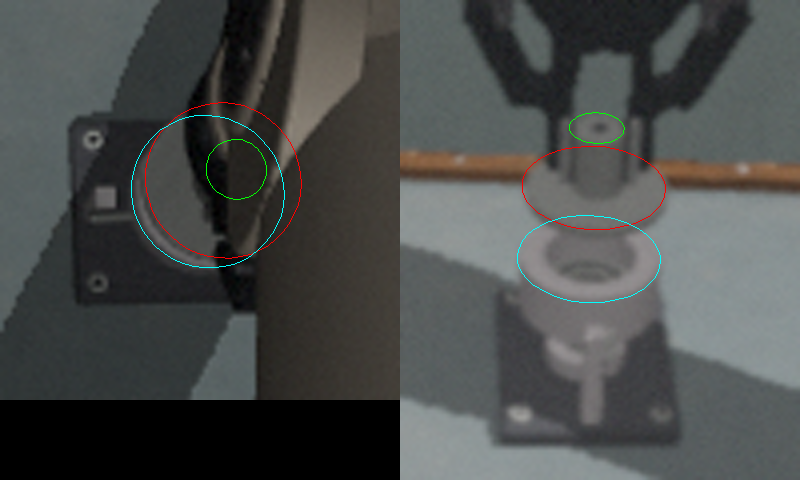

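```bash
python3 - <<'E'
from h import *
ft=r.grab_frame("top");fs=r.grab_frame("side");p=r.get_obs()["tcp_pos"];print(p);dz=p[2]-.034
x,y=p[0],p[1]
C=[(circ(x,y,.014+dz,.035),(0,0,255)),(circ(x,y,.008+dz,.035),(0,128,255)),(circ(.567,-.2945,.08,.036),(255,255,0))]
overlay(ft,C,(355,195,400,255),9,"pics/a6.png")
overlay(fs,C+[(circ(x,y,.048+dz,.013),(0,255,0))],(312,125,368,185),9,"pics/b6.png")
overlay(fs,[],(312,125,368,185),6,"pics/c6.png")
a,b=cv2.imread("pics/a6.png"),cv2.imread("pics/b6.png")
cv2.imwrite("pics/m6.png",cv2.resize(np.hstack([a,b]),None,fx=.87,fy=.87))
E
```

```text
[ 0.56646062 -0.29523006  0.14339405]
```

View pics/m6.png

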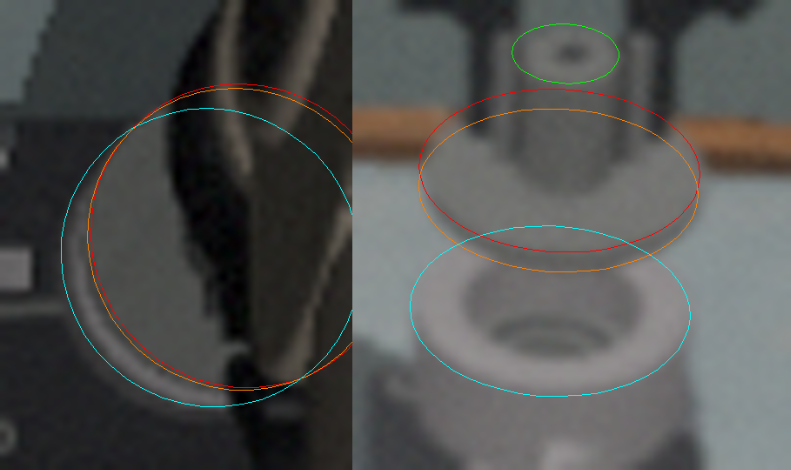

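Flange against rim: cover is about 1 mm too far in +y in the top view, and x matches within about 1 mm. Lowering with a small correction, slowly near contact.

send_rows:
  plan:
    - [0.05,1,-0.1,0,0]
    - [0,1,0,0,0]
    - [0,0.6,0,0,0]
    - [0,0.4,0,0,0]
    - [0,0,0,0,0]
    - [0,0,0,0,0]

```text
clock: 9.0
tcp_pos: [0.567, -0.297, 0.1136]
orientation: [-1.571, 0.001, -0.002]
contact_force: [0.5, -0.6, -2.8]
grip_width: 0.0244
```

send_rows:
  plan:
    - [0,0.2,0,0,0]
    - [0,0.2,0,0,0]
    - [0,0.1,0,0,0]
    - [0,0,0,0,0]
    - [0,0,0,0,0]

```text
clock: 9.62
tcp_pos: [0.5668, -0.2969, 0.1084]
orientation: [-1.571, 0.001, -0.002]
contact_force: [-0.1, -0.0, -1.8]
grip_width: 0.024
```

```bash
python3 - <<'E'
from h import *
ft=r.grab_frame("top");fs=r.grab_frame("side");o=r.get_obs();p=o["tcp_pos"];print(p,o["contact_force"]);dz=p[2]-.034
x,y=p[0],p[1]
C=[(circ(x,y,.014+dz,.035),(0,0,255)),(circ(.567,-.2945,.08,.036),(255,255,0))]
overlay(ft,C,(355,195,400,255),9,"pics/a7.png")
overlay(fs,[],(312,130,368,190),9,"pics/b7.png")
a,b=cv2.imread("pics/a7.png"),cv2.imread("pics/b7.png")
cv2.imwrite("pics/m7.png",cv2.resize(np.hstack([a,b]),None,fx=.87,fy=.87))
E
```

```text
[ 0.56682365 -0.29696678  0.10837997] [-0.44833064  0.74090158 -2.82974867]
```

View pics/m7.png

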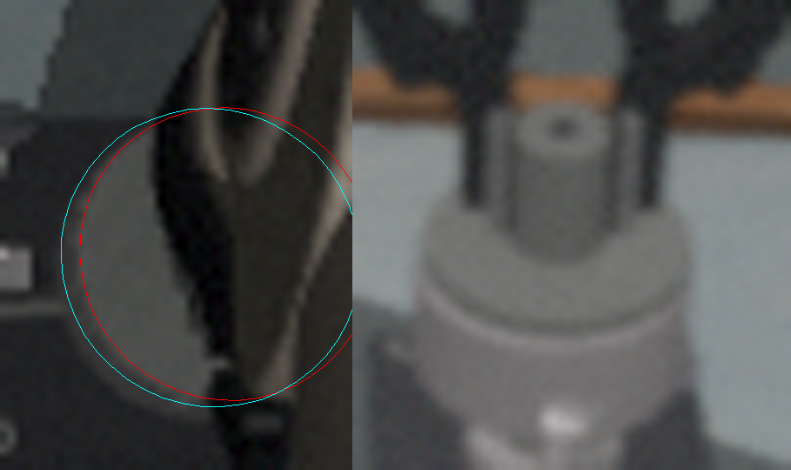

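The spigot has entered the bore with no lateral force, and the flange is a couple of mm above the rim. Seating it lightly.

send_rows:
  plan:
    - [0,0.1,0,0,0]
    - [0,0.1,0,0,0]
    - [0,0.1,0,0,0]
    - [0,0,0,0,0]
    - [0,0,0,0,0]
    - [0,0,0,0,0]

```text
clock: 10.48
tcp_pos: [0.5668, -0.297, 0.1055]
orientation: [-1.571, 0.001, -0.002]
contact_force: [-1.2, 0.9, 1.9]
grip_width: 0.0245
```

Contact felt. Pressing in small steps.

send_rows:
  plan:
    - [0,0.1,0,0,0]
    - [0,0.1,0,0,0]
    - [0,0.1,0,0,0]
    - [0,0.1,0,0,0]
    - [0,0,0,0,0]
    - [0,0,0,0,0]
    - [0,0,0,0,0]

```text
clock: 11.35
tcp_pos: [0.5668, -0.2969, 0.1015]
orientation: [-1.571, 0.001, -0.002]
contact_force: [-2.7, 0.5, 5.1]
grip_width: 0.0252
```

send_rows:
  plan:
    - [0,0.1,0,0,0]
    - [0,0.1,0,0,0]
    - [0,0.1,0,0,0]
    - [0,0.1,0,0,0]
    - [0,0.1,0,0,0]
    - [0,0,0,0,0]
    - [0,0,0,0,0]
    - [0,0,0,0,0]
    - [0,0,0,0,0]

```text
clock: 12.48
tcp_pos: [0.5669, -0.297, 0.0969]
orientation: [-1.571, 0.001, -0.002]
contact_force: [-3.5, 1.5, 8.3]
grip_width: 0.0244
```

```bash
python3 - <<'E'
from h import *
ft=r.grab_frame("top");fs=r.grab_frame("side");
for i in range(3):
    o=r.get_obs();p=o["tcp_pos"];print(o["clock"],p,o["contact_force"],o["orientation"]);r.grab_frame("side")
C=[(circ(.567,-.2945,.08,.036),(255,255,0)),(circ(.567,-.2945,.07,.036),(0,255,255))]
overlay(ft,[],(340,195,400,255),7,"pics/a8.png")
overlay(fs,[(np.array([[.562,-.2515,z],[.572,-.2515,z]]),(0,0,255)) for z in(.043,.053)],(312,140,368,215),7,"pics/b8.png")
a,b=cv2.imread("pics/a8.png"),cv2.imread("pics/b8.png")
a=np.pad(a,((0,b.shape[0]-a.shape[0]),(0,0),(0,0)))
cv2.imwrite("pics/m8.png",cv2.resize(np.hstack([a,b]),None,fx=.95,fy=.95))
E
```

```text
12.575 [ 0.56686834 -0.2969481   0.09697276] [-4.37173845  1.45595986  8.64130135] [-1.57111412e+00  1.42199847e-03 -1.66646389e-03]
12.625 [ 0.56686289 -0.29695773  0.09694767] [-3.65943856  0.90817655  8.54408349] [-1.57110147e+00  1.47122436e-03 -1.66668785e-03]
12.675 [ 0.56684712 -0.29699613  0.09694935] [-3.31455543  1.04784202  9.45429937] [-1.57112870e+00  1.48560134e-03 -1.69262412e-03]
```

View pics/m8.png

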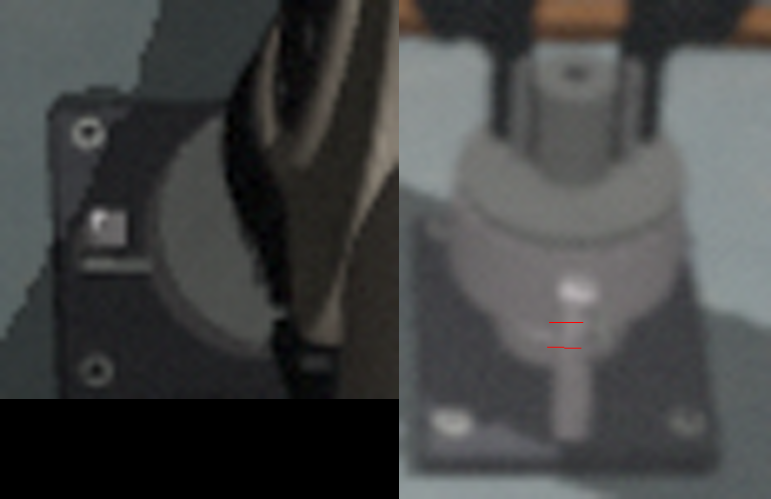

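send_rows:
  plan:
    - [-0.05,0.03,0,0,0]
    - [0,0.03,0,0,0]
    - [0,0,0,0,0]
    - [0,0,0,0,0]
    - [0,0,0,0,0]
    - [0,0,0,0,0]

```text
clock: 13.48
tcp_pos: [0.5668, -0.297, 0.0966]
orientation: [-1.571, 0.001, -0.002]
contact_force: [-2.0, 1.8, 9.7]
grip_width: 0.0248
```

```bash
python3 - <<'E'
from h import *
F=[]
for i in range(6):
    f=r.grab_frame("side");o=r.get_obs();F.append(o["contact_force"])
print(o["clock"],o["tcp_pos"],np.mean(F,0),np.std(F,0),o["moment"],np.abs(o["qvel"]).max(),o["grip_width"])
b=(305,135,375,215)
overlay(f,[],b,7,"pics/b9.png")
E
```

```text
13.775 [ 0.56682403 -0.29693868  0.0965871 ] [-2.4473155   1.59036047  8.87942994] [0.24829351 0.43361264 0.42771269] [ 0.28510497  0.76136781 -0.01943058] 0.000987907985588848 0.024595053909781832
```

View pics/b9.png

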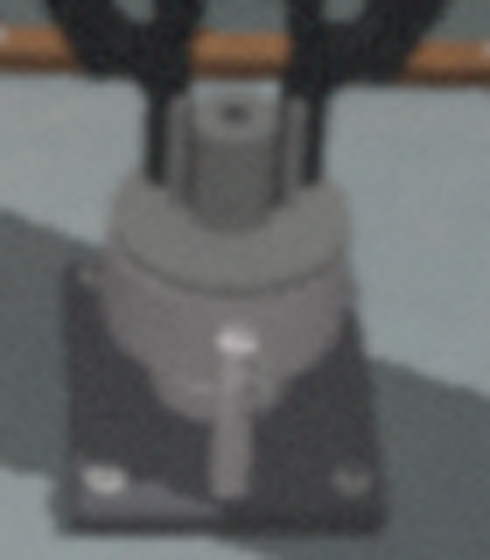

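```bash
python3 - <<'E'
from h import *
f=r.grab_frame("top")
for t in ("bearing_a","marker","micrometer"):
    print(t,[(round(d["p"],2),np.round(d["rect"],0).tolist()) for d in r.recognise("top",t)][:3])
o=r.get_obs();print(o["clock"],o["tcp_pos"],o["contact_force"])
r.hand_in()
E
```

```text
bearing_a [(0.49, [219.0, 165.0, 234.0, 186.0]), (0.17, [362.0, 213.0, 380.0, 246.0])]
marker [(0.55, [372.0, 157.0, 389.0, 164.0])]
micrometer [(0.65, [256.0, 149.0, 320.0, 181.0]), (0.61, [372.0, 158.0, 390.0, 167.0])]
13.975 [ 0.56684347 -0.29695982  0.09659903] [-2.64997632  0.58899921  9.34708856]
the job is handed in; nothing more can be done
```

The cover is in the housing and I handed the job in at about 14 s, with the arm still gripping the boss at 50 N and pressing straight down.

- **Seating:** the rim touched at about the tool height expected for a fully seated cover. The side picture shows the flange flat on the rim. The tool stayed vertical to within 0.002 rad.
- **Push:** the averaged vertical reading was 8.9 N, which makes about 11.5 N on the housing once the cover's weight and sensor offset are added. From the spring figures that is about 9.4 mm of sink, and the tool travel since contact says about 9.6 mm. The last single reading was 9.3 N and the tool was still.
- **Side force:** about 3 N sideways remained. I shifted the tool slightly to ease it, but it did not go away completely.
- **Pointer:** I could not read the pointer against the gauge lines at this image resolution, so the depth rests on force and tool travel only.
- **Bystanders:** in the last top picture the micrometer and one bearing were where they started. The marker was only partly visible behind the arm, and its visible end was in place. The network did not find the other bearing, so I could not confirm that one by picture. The arm's path stayed well above all of them, and no unexpected contact was felt.

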